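Rack the finished legs and sand the long one's tongue

TASK

Two turned legs in the dark stand are finished and one is still too long. Put the dome-topped leg fully home in rack slot 1 (one brass dot at each end), then the pin-topped leg fully home in slot 2 (two dots), and let go of each. Then take the long cone-topped leg, pass its tongue upright through the window in the sander's guard plate and gently press the floating pad about half-way down, never to its stop, finishing while still gripping and holding the leg there; leave the other things on the bench where they are.

Things in the scene. Friction and masses are not known exactly. Their poses are not given: they have to be found in the camera images.
- dome_leg_mid (a point): light-wood leg, 99 mm tall, upright; origin half-way up, 49.5 mm above its foot, z up. From the foot: flat tongue 12 (x) x 26 (y) mm, 36 mm long, its last 8 mm tapering 2 mm a side; bead 32 mm wide, 10 high; square shank 28 x 28 mm, 40 high, its centre 66 mm above the foot, 16.5 above the origin (grip here, fingers closing along x); a low round dome, 27 mm wide, 13 high, on top. 70 g.
- pin_leg_mid (a point): light-wood leg, 106 mm tall, upright; origin half-way up, 53 mm above its foot, z up. From the foot: flat tongue 12 (x) x 26 (y) mm, 36 mm long, its last 8 mm tapering 2 mm a side; bead 32 mm wide, 10 high; square shank 28 x 28 mm, 40 high, its centre 66 mm above the foot, 13 above the origin (grip here, fingers closing along x); a thin round pin, 10 mm wide, 20 high, on top. 70 g.
- long_leg_mid (a point): light-wood leg, 132 mm tall, upright; origin half-way up, 66 mm above its foot, z up. From the foot: flat tongue 12 (x) x 26 (y) mm, 56 mm long, its last 8 mm tapering 2 mm a side; bead 32 mm wide, 10 high; square shank 28 x 28 mm, 40 high, its centre 86 mm above the foot, 20 above the origin (grip here, fingers closing along x); a pointed cone 26 mm high (the too long one) on top. 100 g.
- stand: dark wooden block without dots, 74 (x) x 190 (y) x 36 mm high, fixed, origin at the centre of its underside. Three pockets 28 mm deep in a row along its y at -60, 0 and +60 mm, where the three legs stand at the start in any order, their axes parallel to the block's; their feet are 8 mm above the bench.
- rack: mid-brown wooden block with brass dots, 74 (x) x 190 (y) x 36 mm high, fixed, origin at the centre of its underside. Slots 1, 2, 3 lie 60 mm apart along its +y, wide side along the row, each 14 (x) x 28 (y) mm, 28 mm deep, mouth chamfered 2 mm. The stand and the rack lie on opposite sides of the sander, either way round.
- rack_slot1 (a point): centre of the mouth of rack slot 1 (one brass dot at each end of it), at the block's top, 36 mm above the bench; axes as the rack's, z up. A short leg fully home has its foot 28 mm below this point and its bead 8 mm above it.
- rack_slot2 (a point): the same for slot 2, the middle one (two brass dots at each end).
- window (a point): centre of the window, at the top face of the sander's aluminium guard plate (8 mm thick, 150 x 140 mm, top 103 mm above the bench, fixed). Window 14 (x) x 28 (y) mm, mouth chamfered 2 mm, z up. The reddish floating pad's face is 33 mm below this point at rest; with the pad half-way down the long leg's foot is 40 mm below it.
- pad (a joint): how far the sander's floating pad is pressed down, m: 0 at rest, 0.014 at its stop. Spring, about 0.7 N per mm, with about 5 N at half-way (0.007). The motor is off.
- bowl: small open wooden bowl, 110 mm across, 45 mm high, near the robot; leave alone; origin at its underside
- wax_jar: low round jar, 52 mm across, 50 mm high; leave alone; origin at its underside
- chisel: long-handled tool, 240 mm, lying before the lathe; leave alone; origin at its underside
- mallet: wooden mallet, 260 mm, lying before the lathe; leave alone; origin at its underside
- dust_brush: hand brush, 200 mm, lying near the robot on its left; leave alone; origin at its underside
- pepper_body: turned wooden mill body, 52 mm across, 85 mm high, near the robot on its right; leave alone; origin at its underside
- offcut: flat piece of wood 100 x 45 x 22 mm, far left; leave alone; origin at its underside
- oil: bottle, 48 mm across, 110 mm high, far right; leave alone; origin at its underside
Things that resemble listed ones, but are neither listed nor needed, are in the scene too. There is more than one size of the part that bears window; the job needs the larger.

How it is judged:
By the outcome, as a careful person would: the job done as asked, in the order asked, and still so for the second after the job is handed in, while the arm keeps its last pose, push and grip.
It also fails if it takes over 72 s, if anything falls off the work surface, if the arm or the gripper's body presses on something with over 40 N, if the wrist force passes 120 N, or if a joint passes its speed limit or range.

ROBOT

A 6-joint arm with a two-finger parallel gripper is mounted at the origin on the work surface. World frame = base frame: x ahead of the robot, y to its left, z up, the work surface at z = 0. Lengths are in m, angles in degrees, forces in N, time in s.
With the tool pointing down it reaches from about 0.4 to 0.825 m from the base axis. Payload 7 kg.
Tool frame: the origin (TCP) lies midway between the tips of the shut fingers; the grasp point (between the pads) lies 19 mm behind it; z points along the fingers, y is the direction in which the jaws open and shut (so a half turn about z gives the same grasp; the last joint's range is limited). The gripper opens to 88 mm and grips with 3 to 60 N. Pads are 19 mm wide; open, the fingers measure 130 mm over their backs; the gripper's body (78 mm by 193 mm) begins 47 mm behind the grasp point.
Start: joints at [-47.55, 20.546, 0.682, 0, -70.136, -16.507], TCP at [0.295, -0.607, 0.227] pointing down, gripper open.
Joint ranges: [-176.03, 176.03], [-82.01, 121.73], [-58.28, 71.71], [-173.87, 95.51], [-174.79, -0.11], [-173.66, 173.66]. Speed limits (degrees/s): [136.94, 136.94, 172.46, 180, 180, 180].

INTERFACE

Orientations are given as [roll, pitch, yaw] about the fixed x, y, z axes, in that order (R = Rz(yaw) Ry(pitch) Rx(roll)).
In Python, from plant import ctrl, snapshot gives the robot as it stands.
- The arm moves only by the shell command python3 -m pendant 'ROWS'. ROWS is JSON, a list of rows, each a list of 7 numbers: the shift along the tool's x, y, z in m, then the turn, a rotation vector about the tool's x, y, z in rad, then the opening, from -1 (shut) to 1 (fully open), so that 0 is half open. In form: [[x, y, z, ax, ay, az, jaw], ...]. A call has 1 to 12 rows; each row is the pose to reach, as a shift and turn from the pose commanded when the call began, along the tool's axes at that moment; what a row does not reach only later rows make up. A row lasts 1/8 s, in which the tool goes at most 62.5 mm and 10.7 degrees, less where a joint would pass 70% of its speed; a pose out of reach is approached as far as the arm can. A call with a gripper value outside its range is refused whole. The fingers move at their own pace and stop on an object; the grip force is fixed at half the most. Time passes only in rows, so rows that repeat a pose let the fingers close. It gives the time, the measured TCP pose, the force and the opening at its end, in the units of the state.
- ctrl.get_obs(): the state, without advancing time (a new reading comes with each control period).
- snapshot(name): name is "scene" or "top"; returns a dict with "image" (400x640x3 uint8, blue, green, red), "mtx" (3x3 intrinsics, pixels), "k1" (the pictures are not rectified: a ray, as slopes to the right and down, at radius r is drawn at 1 + k1 r^2 times it, then the intrinsics apply), "eye" and "attitude" of the camera in the world. Camera axes: x right, y up, looking along -z (the intrinsics and any distortion apply to the point x, -y, -z); pixel columns grow to the right and rows downward; lengths in m; the calibration is good to about 2 mm. A picture is of the moment at which its call begins. There is no depth.
- ctrl.close_job(): hands the job in, once; it reports no verdict.
The state is a dict: "clock": time; "joint_pos": joint angles; "qvel": joint speeds; "tau": joint torques, N m; "tool_pos": TCP position; "orientation": TCP orientation; "force": force on the tool from outside, world axes, zero at the start; "moment": the same for the moment, N m; "opening": finger opening in m.
Only numpy, scipy, OpenCV 4.12 (cv2) and the standard library are available. Lean on these libraries where they do the work, as an engineer would, in place of code of your own. Each camera call takes 0.05 s, during which the arm holds its last target.

## Working session

There is one attempt and no reset: what is moved stays moved. The work goes in short steps, Python scripts to look and compute and a shell command to move; the robot and the scene stay as the last step left them, time stands still between calls to the robot, and variables do not carry over. Pictures are saved under pics/ and viewed, and the job is handed in when it is done.

```bash
ls; mkdir -p pics; python3 - <<'E'
from plant import ctrl, snapshot
import cv2,pickle
print(ctrl.get_obs())
for n in ("scene","top"):
    s=snapshot(n); cv2.imwrite(f"pics/{n}0.png",s["image"]); pickle.dump(s,open(f"pics/{n}0.pkl","wb"))
    print({k:v for k,v in s.items() if k!="image"})
E
```

```text
pics
{'clock': 0.0, 'joint_pos': array([-4.75487817e+01,  2.05909605e+01,  6.34276133e-01, -1.91075891e-02,
       -7.01360373e+01, -1.65054085e+01]), 'qvel': array([ 0.02216501, -0.05198343, -0.05485803,  0.03659554,  0.01260636,
       -0.09193325]), 'tau': array([-1.56618033e-03, -5.82715523e+01,  2.93035895e+01,  6.99687347e+00,
        6.42518105e-03, -1.58084058e-04]), 'tool_pos': array([ 0.29507006, -0.60655174,  0.22563505]), 'orientation': array([ 1.79905996e+02, -9.12293933e-03, -1.54060690e+02]), 'force': array([-0.31762617, -0.33786252,  0.34791432]), 'moment': array([-0.00359304, -0.01231506, -0.01962359]), 'opening': 0.08765971605455064}
{'mtx': array([[519.30187036,   0.        , 330.6345311 ],
       [  0.        , 519.30187036, 202.64430267],
       [  0.        ,   0.        ,   1.        ]]), 'k1': -0.017825879280576506, 'eye': array([ 1.38186199, -1.00271846,  0.97517287]), 'attitude': array([55.79349101,  0.71000186, 39.69999507])}
{'mtx': array([[388.97529161,   0.        , 322.30328163],
       [  0.        , 388.97529161, 205.23800719],
       [  0.        ,   0.        ,   1.        ]]), 'k1': -0.05719807028016438, 'eye': array([ 0.37605641, -0.02855733,  1.14247042]), 'attitude': array([  8.38031764,   1.08294011, -90.86260639])}
```

View pics/scene0.png

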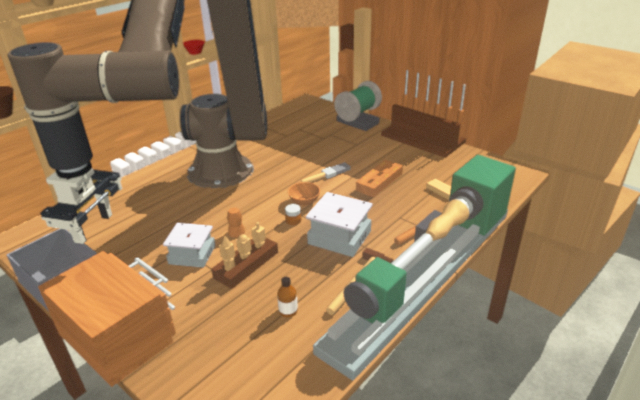

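View pics/top0.png

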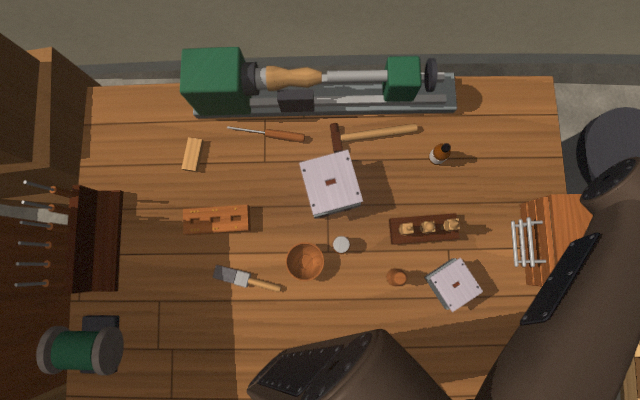

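```bash
python3 - <<'E'
import cv2,numpy as np
t=cv2.imread("pics/top0.png"); s=cv2.imread("pics/scene0.png")
def crop(im,x,y,w,h,f,n): cv2.imwrite(n,cv2.resize(im[y:y+h,x:x+w],None,fx=f,fy=f,interpolation=cv2.INTER_CUBIC))
crop(t,175,195,80,50,10,"pics/rack.png")
crop(t,385,205,80,50,10,"pics/stand.png")
crop(t,290,140,80,60+20,7,"pics/plate.png")
crop(s,200,190,190,90,4,"pics/sc.png")
E
```

```text
(no output)
```

View pics/rack.png

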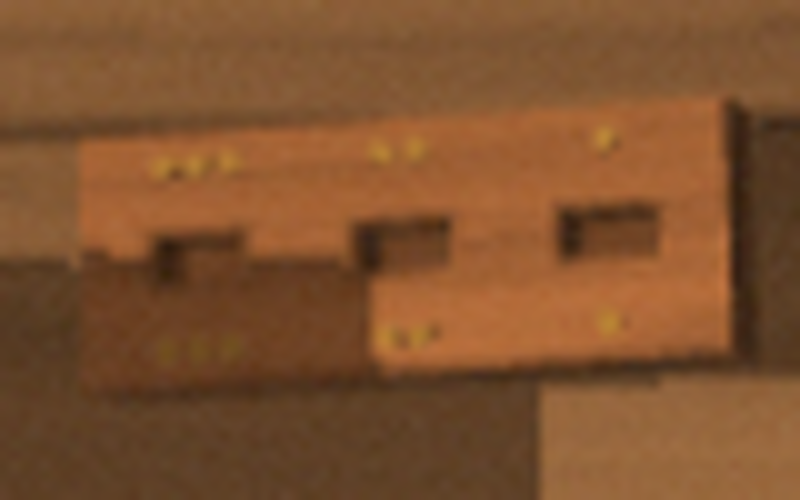

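View pics/stand.png

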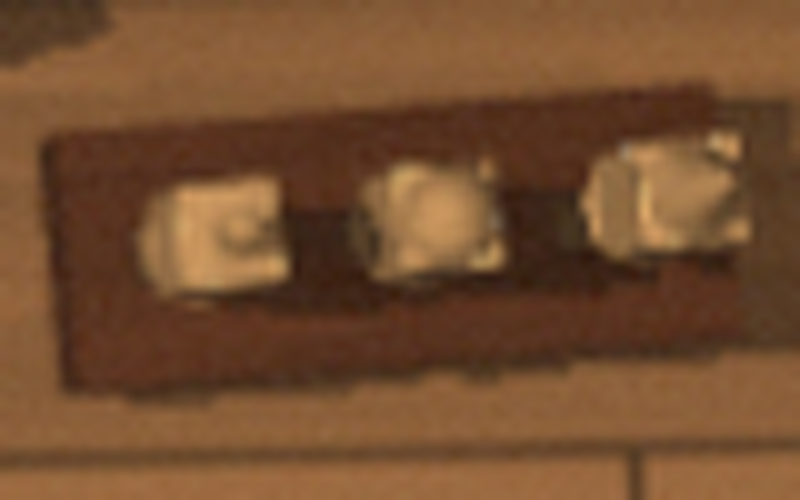

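View pics/plate.png

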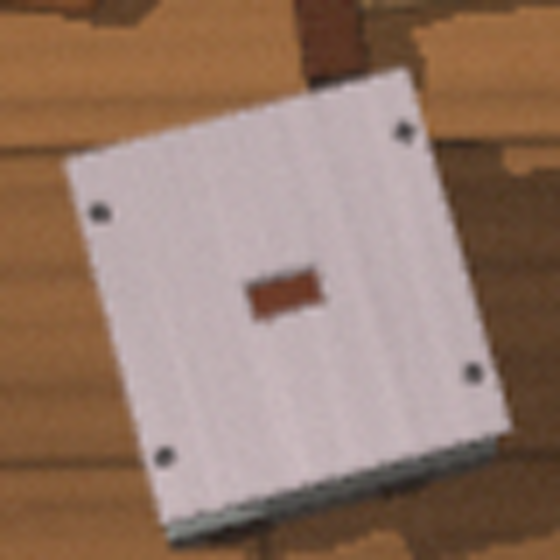

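View pics/sc.png

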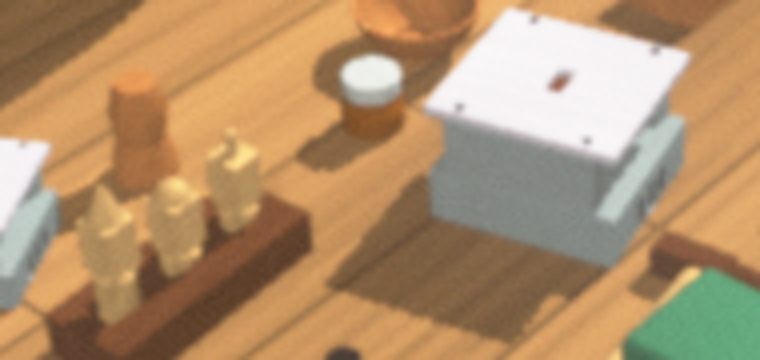

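```bash
python3 - <<'E'
import cv2,numpy as np
s=cv2.imread("pics/scene0.png")
def crop(im,x,y,w,h,f,n): cv2.imwrite(n,cv2.resize(im[y:y+h,x:x+w],None,fx=f,fy=f,interpolation=cv2.INTER_CUBIC))
crop(s,350,155,60,45,12,"pics/s_rack.png")
crop(s,205,215,80,70,8,"pics/s_stand.png")
crop(s,300,185,80,70,8,"pics/s_plate.png")
E
```

```text
(no output)
```

View pics/s_rack.png

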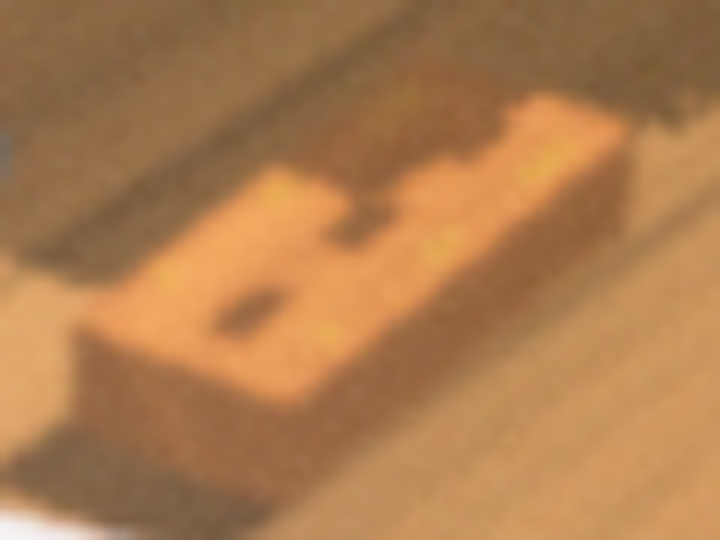

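View pics/s_stand.png

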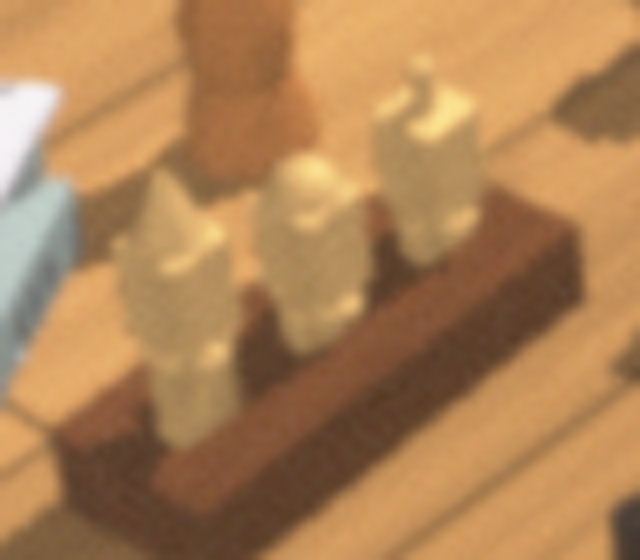

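View pics/s_plate.png

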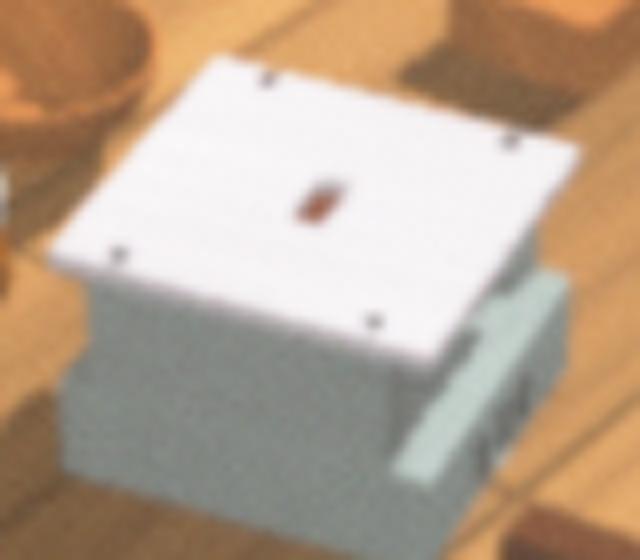

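```bash
cat > cam.py <<'E'
import numpy as np,cv2,pickle
from scipy.optimize import least_squares
from scipy.spatial.transform import Rotation as R
def load(p): return pickle.load(open(p,"rb"))
def project(P,c):
    Rm=R.from_euler("xyz",c["attitude"],degrees=True).as_matrix()
    rv=cv2.Rodrigues(np.diag([1,-1,-1.])@Rm.T)[0]; M=cv2.Rodrigues(rv)[0]
    return cv2.projectPoints(np.asarray(P,float).reshape(-1,1,3),rv,-M@c["eye"],c["mtx"],np.array([c["k1"],0,0,0]))[0][:,0]
def uncrop(p,x0,y0,f): return (np.asarray(p,float)+.5)/f-.5+[x0,y0]
def place(q,L):
    c,s=np.cos(q[2]),np.sin(q[2]); L=np.asarray(L,float)
    return np.c_[q[0]+c*L[:,0]-s*L[:,1],q[1]+s*L[:,0]+c*L[:,1],L[:,2]]
def fit(obs,q0):
    f=lambda q:np.concatenate([(project(place(q,L),c)-px).ravel() for L,px,c in obs])
    r=least_squares(f,q0,loss="soft_l1"); return r.x,f(r.x)
E
cat > fit.py <<'E'
from cam import *
T=load("pics/top0.pkl"); S=load("pics/scene0.pkl"); h=.001
def run(n,top,sc,q0):
    for nm,o in (("top",top),("scene",sc),("both",top+sc)):
        q,r=fit(o,q0); print(n,nm,(q[:2]*1000).round(1),np.degrees(q[2]).round(2),"rms px",np.sqrt((r**2).mean()).round(2))
    print(r.reshape(-1,2).round(1).tolist())
Lr=np.array([(37,95,36),(37,-95,36),(-37,-95,36),(-37,95,36),(0,-60,36),(0,0,36)])*h
Ls=np.array([(37,95,36),(37,-95,36),(-37,95,36),(0,60,114),(0,0,105),(0,-60,140)])*h
Lp=np.array([(75,70,103),(75,-70,103),(-75,-70,103),(-75,70,103),(0,0,103)])*h
run("rack",[(Lr,uncrop([(80,140),(728,100),(732,355),(83,390),(607,231),(403,243.5)],175,195,10),T)],
 [(Lr,uncrop([(628,128),(300,405),(80,320),(535,92),(250,308),(361,222)],350,155,12),S)],[.6,.3,0])
run("stand",[(Ls,uncrop([(42,140),(712,85),(65,390),(243,230),(445,222),(735,195)],385,205,10),T)],
 [(Ls[[0,1,2,3,4,5]],uncrop([(578,235),(205,515),(500,185),(422,62),(308,158),(165,172)],205,215,8),S)],[.6,-.3,0])
run("plate",[(Lp,uncrop([(65,158),(408,68),(511,430),(168,530),(285,294)],290,140,7),T)],
 [(Lp,uncrop([(582,150),(432,358),(50,258),(215,55),(320,200)],300,185,8),S)],[.6,0,.2])
E
python3 fit.py
```

```text
rack top [504.6 300.8] 2.39 rms px 0.15
rack scene [509.2 302.9] 1.71 rms px 2.49
rack both [505.8 301.5] 2.52 rms px 2.04
[[-0.2, -0.6], [-0.5, -0.5], [-0.1, -0.6], [-0.3, -0.2], [-0.0, -0.2], [-0.2, -0.2], [0.5, -0.1], [-1.3, -0.1], [-1.1, 0.1], [-9.3, -3.0], [-0.6, 0.1], [-0.3, 0.0]]
stand top [ 466.6 -298.1] 2.74 rms px 0.72
stand scene [ 471.5 -298. ] 1.29 rms px 2.38
stand both [ 467.9 -297.6] 2.65 rms px 2.06
[[0.5, -1.0], [-0.6, 0.2], [0.4, -0.1], [-0.8, -0.4], [0.7, -0.7], [-1.9, -0.8], [0.6, -1.6], [-0.6, -0.6], [-8.3, -4.5], [-0.1, -0.3], [-0.7, 0.8], [-0.6, -0.2]]
plate top [594.2 -34.8] 14.49 rms px 0.33
plate scene [597.6 -34.4] 14.64 rms px 0.29
plate both [595.5 -34.3] 14.5 rms px 0.5
[[-0.3, -0.0], [-0.3, -0.5], [0.2, -0.5], [-0.8, -1.0], [0.1, -0.4], [-0.7, -0.3], [-0.4, -0.4], [-0.6, -0.8], [-0.2, 0.4], [-0.6, -0.1]]
```

```bash
sed -i 's/^run("rack"/Lr2=Lr[[0,1,2,4,5]];Ls2=Ls[[0,1,3,4,5]]\nrun("rack"/; s/\[(Lr,uncrop(\[(628,128),(300,405),(80,320),(535,92)/[(Lr2,uncrop([(628,128),(300,405),(80,320)/; s/\[(Ls\[\[0,1,2,3,4,5\]\],uncrop(\[(578,235),(205,515),(500,185)/[(Ls2,uncrop([(578,235),(205,515)/' fit.py; python3 fit.py
cat > go.py <<'E'
# go.py x y z yaw : print tool-frame delta from the measured pose
import sys,numpy as np
from scipy.spatial.transform import Rotation as R
from plant import ctrl
o=ctrl.get_obs(); x,y,z,yaw=map(float,sys.argv[1:5])
R0=R.from_euler("xyz",o["orientation"],degrees=True)
d=R0.inv().apply(np.array([x,y,z])-o["tool_pos"])
rv=(R0.inv()*R.from_euler("xyz",[180,0,yaw],degrees=True)).as_rotvec()
print("shift",d.round(4),"rot",rv.round(4),"| clock",o["clock"],"tcp",o["tool_pos"].round(4),o["orientation"].round(2),"F",o["force"].round(1),"open",round(o["opening"],4))
E
python3 go.py .466 -.298 .227 -87.4
```

```text
rack top [504.6 300.8] 2.39 rms px 0.15
rack scene [506.1 302.7] 4.16 rms px 0.26
rack both [505.3 301.4] 2.87 rms px 0.46
[[-0.3, -0.2], [-0.6, -0.6], [0.0, -0.6], [-0.2, 0.1], [-0.0, -0.2], [-0.2, -0.1], [0.3, -0.2], [-1.2, -0.1], [-1.1, 0.2], [-0.6, 0.1], [-0.4, -0.0]]
stand top [ 466.6 -298.1] 2.74 rms px 0.72
stand scene [ 469.6 -298.1] 3.06 rms px 0.64
stand both [ 467.6 -297.7] 3.03 rms px 0.77
[[0.5, -0.7], [-0.7, 0.1], [0.6, 0.2], [-0.7, -0.1], [0.7, -0.6], [-1.9, -0.8], [0.4, -1.8], [-0.5, -0.6], [-0.3, -0.4], [-0.8, 0.8], [-0.6, -0.2]]
plate top [594.2 -34.8] 14.49 rms px 0.33
plate scene [597.6 -34.4] 14.64 rms px 0.29
plate both [595.5 -34.3] 14.5 rms px 0.5
[[-0.3, -0.0], [-0.3, -0.5], [0.2, -0.5], [-0.8, -1.0], [0.1, -0.4], [-0.7, -0.3], [-0.4, -0.4], [-0.6, -0.8], [-0.2, 0.4], [-0.6, -0.1]]
shift [-0.2887  0.2028 -0.001 ] rot [ 1.4000e-03  7.0000e-04 -1.1635e+00] | clock 0.1 tcp [ 0.2951 -0.6066  0.2257] [ 1.7992e+02 -1.0000e-02 -1.5406e+02] F [ 0.3  0.7 -0. ] open 0.0873
```

```bash
python3 -m pendant '[[-0.05,0.035,0,0,0,-0.18,1],[-0.1,0.07,0,0,0,-0.36,1],[-0.15,0.105,0,0,0,-0.54,1],[-0.2,0.14,0,0,0,-0.72,1],[-0.25,0.175,0,0,0,-0.9,1],[-0.289,0.203,0,0,0,-1.08,1],[-0.289,0.203,0,0,0,-1.163,1],[-0.289,0.203,0,0,0,-1.163,1],[-0.289,0.203,0,0,0,-1.163,1]]'
python3 - <<'E'
from plant import snapshot
import cv2,pickle
def crop(im,x,y,w,h,f,n): cv2.imwrite(n,cv2.resize(im[y:y+h,x:x+w],None,fx=f,fy=f,interpolation=cv2.INTER_CUBIC))
s=snapshot("scene"); pickle.dump(s,open("pics/scene1.pkl","wb")); crop(s["image"],190,130,130,150,4,"pics/s1.png")
s=snapshot("top"); pickle.dump(s,open("pics/top1.pkl","wb")); crop(s["image"],370,170,120,110,5,"pics/t1.png")
E
python3 go.py .467 -.298 .227 -87.2
```

```text
clock: 1.23
tool_pos: [0.466, -0.2983, 0.2263]
orientation: [180.0, 0.0, -87.6]
force: [0.5, -1.4, -0.3]
opening: 0.0875
shift [-0.0005 -0.0011 -0.0006] rot [ 0.0004  0.0001 -0.0062] | clock 1.325 tcp [ 0.4659 -0.2985  0.2264] [ 1.7998e+02  1.0000e-02 -8.7560e+01] F [-0.4  0.1 -0.1] open 0.0875
```

View pics/s1.png

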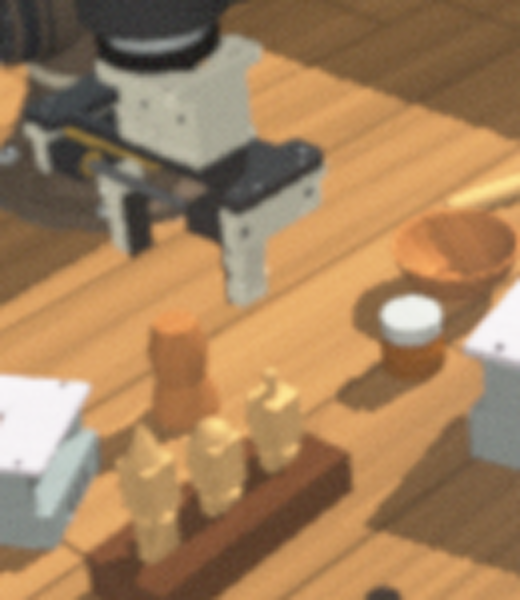

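View pics/t1.png

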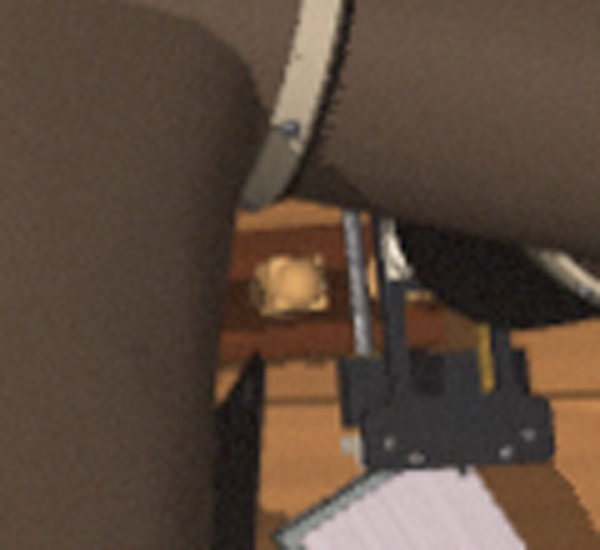

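```bash
python3 - <<'E'
from cam import *
S=load("pics/scene1.pkl"); im=S["image"].copy()
x0,y0,w,h,f=205,170,70,45,11
I=cv2.resize(im[y0:y0+h,x0:x0+w],None,fx=f,fy=f,interpolation=cv2.INTER_CUBIC)
q=[.466,-.2984,np.radians(2.4)]
for sgn in (1,-1):
    L=[(sgn*a,b,.2264) for a in (.044,.065) for b in (-.0095,.0095)]
    p=project(place(q,L),S); pp=(p-[x0,y0]+.5)*f-.5
    print(pp.round(0).tolist())
    for a in pp: cv2.circle(I,tuple(int(v) for v in a),4,(0,0,255),1)
cv2.imwrite("pics/s1b.png",I)
E
```

```text
[[456.0, 395.0], [514.0, 358.0], [521.0, 426.0], [579.0, 388.0]]
[[195.0, 272.0], [253.0, 238.0], [135.0, 244.0], [194.0, 210.0]]
```

View pics/s1b.png

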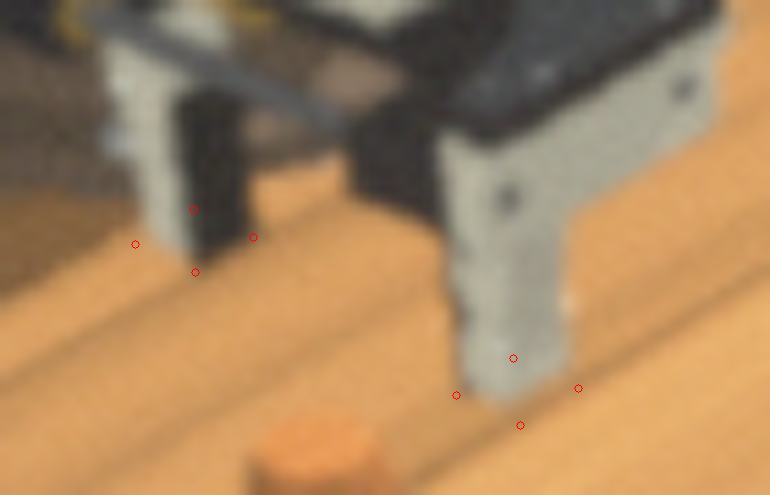

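```bash
python3 -m pendant '[[0,-0.001,0.05,0,0,-0.006,1],[0,-0.001,0.1,0,0,-0.006,1],[0,-0.001,0.13,0,0,-0.006,1],[0,-0.001,0.15,0,0,-0.006,1],[0,-0.001,0.165,0,0,-0.006,1],[0,-0.001,0.171,0,0,-0.006,1],[0,-0.001,0.171,0,0,-0.006,1]]'
python3 - <<'E'
from plant import snapshot
import cv2,pickle
def crop(im,x,y,w,h,f,n): cv2.imwrite(n,cv2.resize(im[y:y+h,x:x+w],None,fx=f,fy=f,interpolation=cv2.INTER_CUBIC))
s=snapshot("scene"); pickle.dump(s,open("pics/scene2.pkl","wb")); crop(s["image"],200,190,90,90,8,"pics/s2.png")
E
python3 go.py .467 -.298 .055 -87.2
```

```text
clock: 2.2
tool_pos: [0.4674, -0.2982, 0.0557]
orientation: [-180.0, -0.0, -87.1]
force: [0.1, 0.3, 0.1]
opening: 0.0878
shift [-0.0002  0.0007  0.0011] rot [-0.0007 -0.0003  0.002 ] | clock 2.25 tcp [ 0.4677 -0.2982  0.0561] [-1.7996e+02 -2.0000e-02 -8.7090e+01] F [ 0.4 -0.1 -0.7] open 0.0878
```

View pics/s2.png

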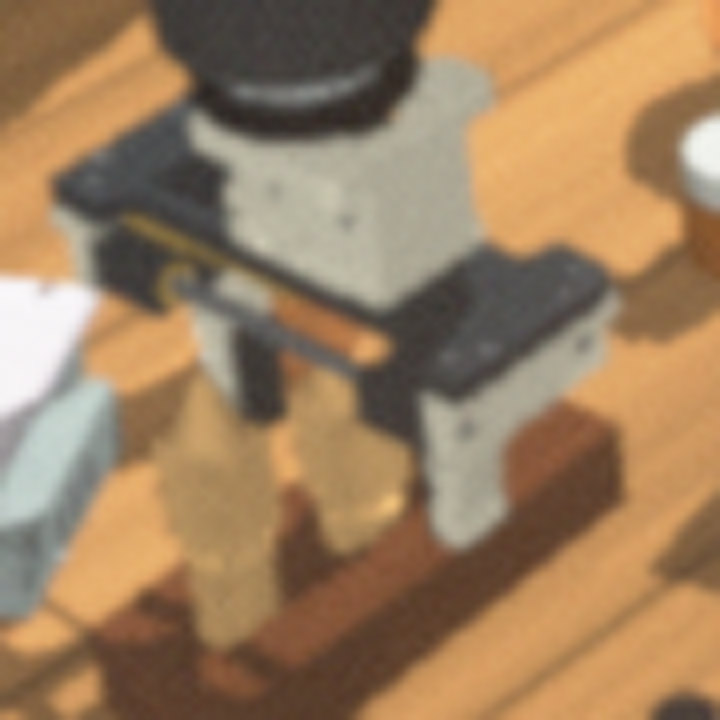

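```bash
python3 -m pendant '[[0,0,0.0005,0,0,0,-1],[0,0,0.0005,0,0,0,-1],[0,0,0.0005,0,0,0,-1],[0,0,0.0005,0,0,0,-1],[0,0,0.0005,0,0,0,-1]]'; python3 -m pendant '[[0,0,0,0,0,0,-1],[0,0,0,0,0,0,-1]]'
```

```text
clock: 2.88
tool_pos: [0.4674, -0.2979, 0.0551]
orientation: [-180.0, -0.0, -87.1]
force: [-0.6, 0.6, -0.3]
opening: 0.0432
clock: 3.12
tool_pos: [0.4675, -0.298, 0.0551]
orientation: [-180.0, -0.0, -87.1]
force: [-0.1, -0.8, -1.3]
opening: 0.0279
```

```bash
python3 -m pendant '[[0,0,0,0,0,0,-1],[0,0,0,0,0,0,-1]]'; python3 -m pendant '[[0,0,-0.01,0,0,0,-1],[0,0,-0.03,0,0,0,-1],[0,0,-0.06,0,0,0,-1],[0,0,-0.1,0,0,0,-1],[0,0,-0.14,0,0,0,-1],[0,0,-0.14,0,0,0,-1]]'
python3 go.py .4 -.17 .195 -87
```

```text
clock: 3.38
tool_pos: [0.4675, -0.298, 0.0551]
orientation: [-180.0, -0.0, -87.1]
force: [0.4, 0.8, -1.0]
opening: 0.0278
clock: 4.12
tool_pos: [0.4687, -0.2986, 0.1992]
orientation: [-179.7, -0.1, -87.1]
force: [1.1, 0.4, -1.4]
opening: 0.0279
shift [-0.132   0.062   0.0035] rot [-0.0056 -0.0024 -0.001 ] | clock 4.125 tcp [ 0.4687 -0.2986  0.1992] [-1.7968e+02 -1.4000e-01 -8.7060e+01] F [ 1.1  0.4 -1.4] open 0.0279
```

```bash
python3 go.py .5075 .241 .195 -87.4
```

```text
shift [-0.5369 -0.0664  0.0033] rot [-0.0056 -0.0024  0.0059] | clock 4.125 tcp [ 0.4687 -0.2986  0.1992] [-1.7968e+02 -1.4000e-01 -8.7060e+01] F [ 1.1  0.4 -1.4] open 0.0279
```

```bash
python3 -m pendant '[[-0.03,-0.004,0,0,0,0,-1],[-0.08,-0.01,0,0,0,0,-1],[-0.14,-0.018,0,0,0,0,-1],[-0.2,-0.025,0,0,0,0,-1],[-0.26,-0.032,0,0,0,0,-1],[-0.32,-0.04,0,0,0,0.006,-1],[-0.38,-0.047,0,0,0,0.006,-1],[-0.44,-0.055,0,0,0,0.006,-1],[-0.49,-0.06,0,0,0,0.006,-1],[-0.525,-0.065,0,0,0,0.006,-1],[-0.537,-0.066,0,0,0,0.006,-1],[-0.537,-0.066,0,0,0,0.006,-1]]'; python3 go.py .5075 .241 .098 -87.4
```

```text
clock: 5.62
tool_pos: [0.5053, 0.2416, 0.1945]
orientation: [179.9, -0.1, -87.4]
force: [-0.2, 0.3, -0.3]
opening: 0.028
shift [ 0.0006 -0.0023  0.0965] rot [ 0.0013 -0.001   0.0004] | clock 5.625 tcp [0.5053 0.2416 0.1945] [ 1.7992e+02 -5.0000e-02 -8.7380e+01] F [-0.2  0.3 -0.3] open 0.028
```

```bash
python3 -m pendant '[[0,-0.001,0.03,0,0,0,-1],[0,-0.002,0.06,0,0,0,-1],[0,-0.002,0.085,0,0,0,-1],[0,-0.002,0.097,0,0,0,-1],[0,-0.002,0.097,0,0,0,-1],[0,-0.002,0.097,0,0,0,-1]]'
python3 go.py .5075 .241 .098 -87.4
python3 - <<'E'
from plant import snapshot
import cv2,pickle
def crop(im,x,y,w,h,f,n): cv2.imwrite(n,cv2.resize(im[y:y+h,x:x+w],None,fx=f,fy=f,interpolation=cv2.INTER_CUBIC))
s=snapshot("scene"); pickle.dump(s,open("pics/scene3.pkl","wb")); crop(s["image"],335,120,80,80,9,"pics/s3.png")
s=snapshot("top"); pickle.dump(s,open("pics/top3.pkl","wb")); crop(s["image"],175,175,100,80,8,"pics/t3.png")
E
```

```text
clock: 6.38
tool_pos: [0.5085, 0.2419, 0.0992]
orientation: [-179.9, 0.0, -87.4]
force: [-0.2, 0.4, -0.1]
opening: 0.0279
shift [0.0009 0.0011 0.0012] rot [-0.0014  0.0008 -0.0005] | clock 6.375 tcp [0.5085 0.2419 0.0992] [-1.7992e+02  5.0000e-02 -8.7430e+01] F [-0.2  0.4 -0.1] open 0.0279
```

View pics/s3.png

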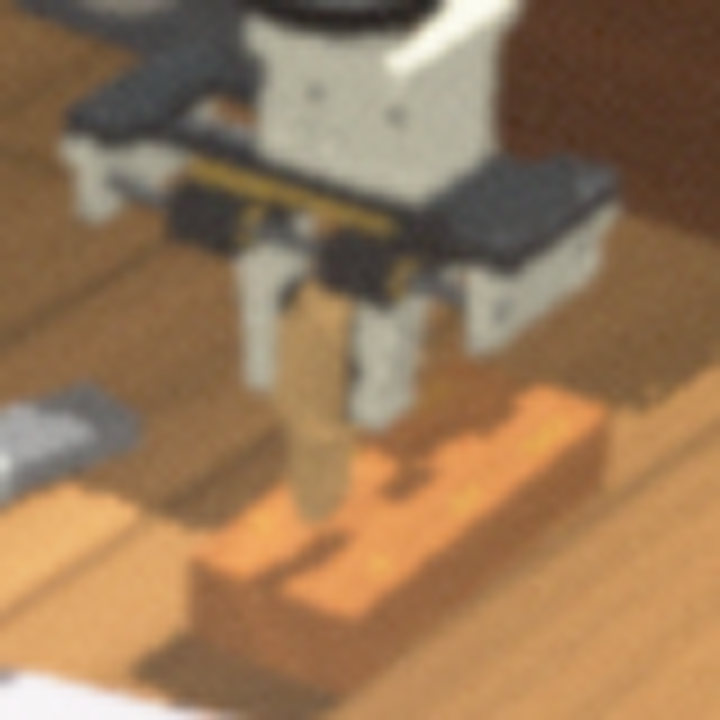

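View pics/t3.png

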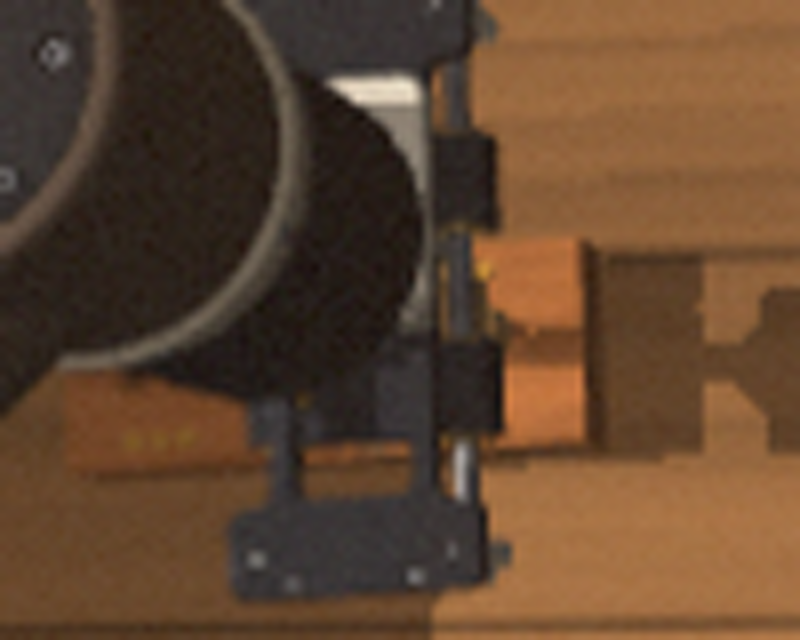

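```bash
cat > ov.py <<'E'
from cam import *
import sys
def overlay(pkl,crop,legs,rects,out):
    S=load(pkl); x0,y0,w,h,f=crop; I=cv2.resize(S["image"][y0:y0+h,x0:x0+w],None,fx=f,fy=f,interpolation=cv2.INTER_CUBIC)
    for q,L,col in legs+rects:
        p=((project(place(q,np.array(L)),S)-[x0,y0]+.5)*f-.5).round().astype(int)
        cv2.polylines(I,[p.reshape(-1,1,2)],True,col,1)
    cv2.imwrite(out,I)
def rect(a,b,z): return [(a,b,z),(-a,b,z),(-a,-b,z),(a,-b,z)]
E
python3 - <<'E'
from ov import *
q=[.5085,.2419,np.radians(2.6)]; zf=.0522
legs=[(q,rect(.014,.014,zf+z),(255,0,0)) for z in(.046,.086)]+[(q,rect(.016,.016,zf+z),(0,255,0)) for z in(.036,.046)]+[(q,rect(.006,.013,zf+.008),(0,0,255)),(q,rect(.004,.011,zf),(0,0,255))]
qr=[.5053,.3014,np.radians(2.7)]; R_=lambda y:[(a,b+y,.036) for a,b,_ in rect(.007,.014,0)]
rects=[(qr,rect(.037,.095,.036),(255,255,0)),(qr,R_(-.06),(255,255,0)),(qr,R_(0),(255,255,0))]
overlay("pics/scene3.pkl",(355,145,50,50,14),legs,rects,"pics/s3b.png")
E
```

```text
(no output)
```

View pics/s3b.png

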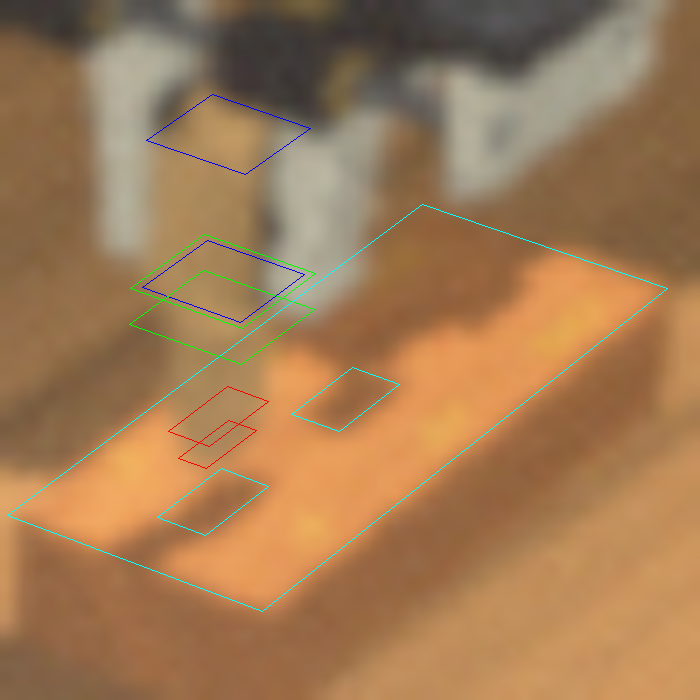

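```bash
python3 - <<'E'
from ov import *
overlay("pics/scene3.pkl",(362,150,24,36,22),[],[],"pics/s3c.png")
E
```

```text
(no output)
```

View pics/s3c.png

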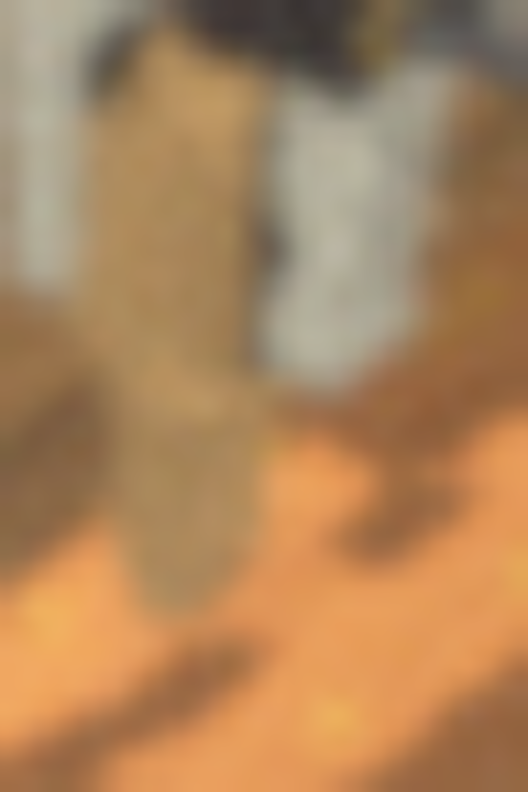

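```bash
python3 -m pendant '[[0.0008,0,0.008,0,0,0,-1],[0.0008,0,0.014,0,0,0,-1],[0.0008,0,0.019,0,0,0,-1],[0.0008,0,0.023,0,0,0,-1],[0.0008,0,0.026,0,0,0,-1],[0.0008,0,0.026,0,0,0,-1]]'; python3 go.py .5085 .241 .0735 -87.4
```

```text
clock: 7.22
tool_pos: [0.5086, 0.2422, 0.0721]
orientation: [-179.9, 0.1, -87.4]
force: [1.8, 4.7, -1.1]
opening: 0.028
shift [ 0.0011  0.0001 -0.0014] rot [-0.0015  0.0017 -0.    ] | clock 7.225 tcp [0.5086 0.2422 0.0721] [-1.7991e+02  1.0000e-01 -8.7400e+01] F [ 1.8  4.7 -1.1] open 0.028
```

```bash
python3 -m pendant '[[-0.0015,-0.0005,0,0,0,0,-1],[-0.0015,-0.0005,0,0,0,0,-1],[-0.0015,-0.0005,0.004,0,0,0,-1],[-0.0015,-0.0005,0.008,0,0,0,-1],[-0.0015,-0.0005,0.008,0,0,0,-1]]'; python3 go.py .5085 .241 .0555 -87.4
```

```text
clock: 7.85
tool_pos: [0.5081, 0.2424, 0.0634]
orientation: [180.0, -0.0, -87.4]
force: [0.9, 3.4, -1.9]
opening: 0.0276
shift [ 0.0014 -0.0004  0.0079] rot [ 0.0007 -0.0003 -0.0006] | clock 7.85 tcp [0.5081 0.2424 0.0634] [ 1.7996e+02 -2.0000e-02 -8.7430e+01] F [ 0.9  3.4 -1.9] open 0.0276
```

```bash
python3 -m pendant '[[-0.001,0,0.003,0,0,0,-1],[-0.001,0,0.006,0,0,0,-1],[-0.001,0,0.008,0,0,0,-1],[-0.001,0,0.009,0,0,0,-1],[-0.001,0,0.0095,0,0,0,-1],[-0.001,0,0.0095,0,0,0,-1]]'; python3 go.py .5085 .241 .0555 -87.4
```

```text
clock: 8.6
tool_pos: [0.5081, 0.2433, 0.0549]
orientation: [180.0, -0.0, -87.4]
force: [-2.5, -1.8, 5.2]
opening: 0.028
shift [ 0.0023 -0.0003 -0.0006] rot [ 0.0003 -0.0004 -0.0003] | clock 8.6 tcp [0.5081 0.2433 0.0549] [ 1.7998e+02 -2.0000e-02 -8.7420e+01] F [-2.5 -1.8  5.2] open 0.028
```

```bash
python3 -m pendant '[[0,0,0,0,0,0,0.4],[0,0,0,0,0,0,0.4],[0,0,0,0,0,0,0.4],[0,0,0,0,0,0,0.4]]'; python3 -m pendant '[[0,0,-0.02,0,0,0,0.4],[0,0,-0.06,0,0,0,0.5],[0,0,-0.11,0,0,0,0.5],[0,0,-0.15,0,0,0,0.5],[0,0,-0.15,0,0,0,0.5]]'
python3 - <<'E'
from plant import snapshot
import cv2,pickle
def crop(im,x,y,w,h,f,n): cv2.imwrite(n,cv2.resize(im[y:y+h,x:x+w],None,fx=f,fy=f,interpolation=cv2.INTER_CUBIC))
s=snapshot("scene"); pickle.dump(s,open("pics/scene4.pkl","wb")); crop(s["image"],335,110,80,90,8,"pics/s4.png")
E
python3 go.py .465 -.238 .205 -87.2
```

```text
clock: 9.1
tool_pos: [0.5083, 0.2436, 0.0545]
orientation: [180.0, -0.0, -87.4]
force: [-0.0, 0.2, 0.1]
opening: 0.0597
clock: 9.72
tool_pos: [0.5099, 0.2447, 0.2083]
orientation: [-179.7, 0.2, -87.4]
force: [-0.4, -0.4, -1.1]
opening: 0.0656
shift [ 4.796e-01  6.540e-02 -3.000e-04] rot [-0.0024  0.0023 -0.0039] | clock 9.775 tcp [0.5088 0.2441 0.206 ] [-1.7986e+02  1.3000e-01 -8.7420e+01] F [-0.   0.5 -1. ] open 0.0657
```

View pics/s4.png

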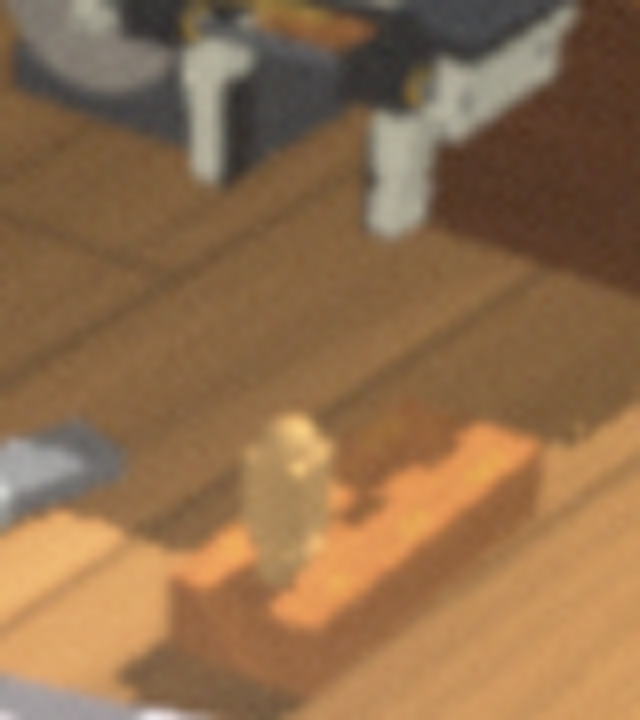

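```bash
python3 -m pendant '[[0.03,0.004,0,0,0,0,0.6],[0.08,0.011,0,0,0,0,0.8],[0.14,0.019,0,0,0,0,1],[0.2,0.027,0,0,0,0,1],[0.26,0.035,0,0,0,0,1],[0.32,0.043,0,0,0,0,1],[0.38,0.051,0,0,0,-0.004,1],[0.43,0.058,0,0,0,-0.004,1],[0.465,0.063,0,0,0,-0.004,1],[0.4796,0.0654,0,0,0,-0.004,1],[0.4796,0.0654,0,0,0,-0.004,1]]'; python3 go.py .4646 -.238 .055 -87.2
```

```text
clock: 11.15
tool_pos: [0.4639, -0.2389, 0.2035]
orientation: [179.9, 0.0, -87.3]
force: [-0.2, 0.7, -0.3]
opening: 0.0877
shift [-0.0008 -0.001   0.1485] rot [ 0.0018  0.0006 -0.0016] | clock 11.15 tcp [ 0.4639 -0.2389  0.2035] [ 1.799e+02  3.000e-02 -8.729e+01] F [-0.2  0.7 -0.3] open 0.0877
```

```bash
python3 -m pendant '[[-0.0005,-0.0005,0.05,0,0,-0.002,1],[-0.0005,-0.0005,0.1,0,0,-0.002,1],[-0.0005,-0.0005,0.13,0,0,-0.002,1],[-0.0005,-0.0005,0.145,0,0,-0.002,1],[-0.0005,-0.0005,0.149,0,0,-0.002,1],[-0.0005,-0.0005,0.149,0,0,-0.002,1],[-0.0005,-0.0005,0.149,0,0,-0.002,1]]'; python3 go.py .4646 -.238 .055 -87.2
```

```text
clock: 12.02
tool_pos: [0.4659, -0.2381, 0.0567]
orientation: [-179.9, -0.0, -87.1]
force: [-0.4, 0.9, -0.5]
opening: 0.0875
shift [-0.0001  0.0013  0.0017] rot [-0.0021 -0.0004  0.0023] | clock 12.025 tcp [ 0.4659 -0.2381  0.0567] [-1.7988e+02 -3.0000e-02 -8.7070e+01] F [-0.4  0.9 -0.5] open 0.0875
```

```bash
python3 -m pendant '[[0,0.001,0.001,0,0,0,-1],[0,0.001,0.001,0,0,0,-1],[0,0.001,0.001,0,0,0,-1],[0,0.001,0.001,0,0,0,-1],[0,0.001,0.001,0,0,0,-1],[0,0.001,0.001,0,0,0,-1],[0,0.001,0.001,0,0,0,-1],[0,0.001,0.001,0,0,0,-1]]';  python3 go.py .4646 -.238 .055 -87.2
```

```text
clock: 13.02
tool_pos: [0.4641, -0.238, 0.0545]
orientation: [-180.0, -0.0, -87.1]
force: [0.7, 0.9, -0.7]
opening: 0.0284
shift [-0.     -0.0005 -0.0005] rot [-0.0001 -0.      0.0021] | clock 13.025 tcp [ 0.4641 -0.238   0.0545] [-179.99   -0.    -87.08] F [ 0.7  0.9 -0.7] open 0.0284
```

```bash
python3 -m pendant '[[0,0,-0.01,0,0,0,-1],[0,0,-0.03,0,0,0,-1],[0,0,-0.06,0,0,0,-1],[0,0,-0.1,0,0,0,-1],[0,0,-0.14,0,0,0,-1],[0,0,-0.145,0,0,0,-1]]'; python3 go.py .5055 .3027 .198 -87.4
```

```text
clock: 13.78
tool_pos: [0.4653, -0.2385, 0.2033]
orientation: [-179.7, -0.1, -87.1]
force: [-0.6, -0.2, -1.6]
opening: 0.0281
shift [-0.5384 -0.0679  0.0049] rot [-0.0053 -0.0015  0.0059] | clock 13.775 tcp [ 0.4653 -0.2385  0.2033] [-1.797e+02 -8.000e-02 -8.706e+01] F [-0.6 -0.2 -1.6] open 0.0281
```

```bash
python3 -m pendant '[[-0.03,-0.004,0,0,0,0,-1],[-0.08,-0.01,0,0,0,0,-1],[-0.14,-0.018,0,0,0,0,-1],[-0.2,-0.025,0,0,0,0,-1],[-0.26,-0.032,0,0,0,0,-1],[-0.32,-0.04,0,0,0,0.005,-1],[-0.38,-0.048,0,0,0,0.005,-1],[-0.44,-0.056,0,0,0,0.005,-1],[-0.49,-0.062,0,0,0,0.005,-1],[-0.525,-0.066,0,0,0,0.005,-1],[-0.538,-0.068,0,0,0,0.005,-1],[-0.538,-0.068,0,0,0,0.005,-1]]'; python3 -m pendant '[[0,0,0,0,0,0,-1],[0,0,0,0,0,0,-1]]'; python3 go.py .5055 .3027 .092 -87.4
```

```text
clock: 15.28
tool_pos: [0.504, 0.3027, 0.1988]
orientation: [179.9, -0.1, -87.3]
force: [-1.0, 0.1, -0.6]
opening: 0.0276
clock: 15.52
tool_pos: [0.5045, 0.3016, 0.1998]
orientation: [-180.0, 0.0, -87.4]
force: [-0.2, -0.2, -0.4]
opening: 0.0278
shift [-0.001  -0.001   0.1078] rot [-0.      0.0001 -0.0005] | clock 15.525 tcp [0.5045 0.3016 0.1998] [-1.800e+02  1.000e-02 -8.743e+01] F [-0.2 -0.2 -0.4] open 0.0278
```

```bash
python3 -m pendant '[[-0.001,-0.001,0.03,0,0,0,-1],[-0.001,-0.001,0.06,0,0,0,-1],[-0.001,-0.001,0.085,0,0,0,-1],[-0.001,-0.001,0.1,0,0,0,-1],[-0.001,-0.001,0.106,0,0,0,-1],[-0.001,-0.001,0.106,0,0,0,-1],[-0.001,-0.001,0.106,0,0,0,-1]]'; python3 go.py .5055 .3027 .071 -87.4
```

```text
clock: 16.4
tool_pos: [0.5059, 0.3042, 0.0945]
orientation: [-179.9, 0.1, -87.4]
force: [-0.2, -0.0, -1.4]
opening: 0.0277
shift [0.0015 0.0005 0.0235] rot [-0.0011  0.001   0.0008] | clock 16.4 tcp [0.5059 0.3042 0.0945] [-1.7994e+02  5.0000e-02 -8.7350e+01] F [-0.2 -0.  -1.4] open 0.0277
```

```bash
python3 -m pendant '[[0.001,0.0003,0.006,0,0,0,-1],[0.001,0.0003,0.012,0,0,0,-1],[0.001,0.0003,0.017,0,0,0,-1],[0.001,0.0003,0.021,0,0,0,-1],[0.001,0.0003,0.023,0,0,0,-1],[0.001,0.0003,0.023,0,0,0,-1]]'; python3 go.py .5055 .3027 .0545 -87.4
```

```text
clock: 17.15
tool_pos: [0.5052, 0.3027, 0.0704]
orientation: [180.0, -0.0, -87.4]
force: [-0.3, -0.2, -1.6]
opening: 0.028
shift [ 0.     -0.0003  0.0159] rot [ 0.0002 -0.0002  0.0007] | clock 17.15 tcp [0.5052 0.3027 0.0704] [ 1.7999e+02 -1.0000e-02 -8.7360e+01] F [-0.3 -0.2 -1.6] open 0.028
```

```bash
python3 -m pendant '[[0,0,0.004,0,0,0,-1],[0,0,0.008,0,0,0,-1],[0,0,0.012,0,0,0,-1],[0,0,0.015,0,0,0,-1],[0,0,0.0165,0,0,0,-1],[0,0,0.0165,0,0,0,-1],[0,0,0.0165,0,0,0,-1]]'; python3 go.py .5055 .3027 .0545 -87.4
```

```text
clock: 18.02
tool_pos: [0.5051, 0.3026, 0.0545]
orientation: [180.0, -0.0, -87.4]
force: [-2.5, -2.0, 5.0]
opening: 0.0281
shift [-0.0001 -0.0004 -0.    ] rot [ 0.     -0.0002  0.0008] | clock 18.025 tcp [0.5051 0.3026 0.0545] [ 1.800e+02 -1.000e-02 -8.735e+01] F [-2.5 -2.   5. ] open 0.0281
```

```bash
python3 -m pendant '[[0,0,0,0,0,0,0.4],[0,0,0,0,0,0,0.4],[0,0,0,0,0,0,0.4],[0,0,0,0,0,0,0.4]]'; python3 -m pendant '[[0,0,-0.02,0,0,0,0.4],[0,0,-0.06,0,0,0,0.5],[0,0,-0.11,0,0,0,0.5],[0,0,-0.155,0,0,0,0.5],[0,0,-0.155,0,0,0,0.5]]'
python3 - <<'E'
from plant import snapshot
import cv2,pickle
def crop(im,x,y,w,h,f,n): cv2.imwrite(n,cv2.resize(im[y:y+h,x:x+w],None,fx=f,fy=f,interpolation=cv2.INTER_CUBIC))
s=snapshot("scene"); pickle.dump(s,open("pics/scene5.pkl","wb")); crop(s["image"],335,110,80,90,8,"pics/s5.png")
E
python3 go.py .4704 -.358 .21 -87.2
```

```text
clock: 18.52
tool_pos: [0.5052, 0.3028, 0.054]
orientation: [180.0, -0.0, -87.4]
force: [0.1, 0.2, -0.3]
opening: 0.0596
clock: 19.15
tool_pos: [0.5069, 0.3042, 0.2134]
orientation: [-179.7, 0.3, -87.3]
force: [0.3, -0.2, -0.7]
opening: 0.0659
shift [ 0.659   0.0657 -0.0012] rot [-0.0026  0.0028 -0.0029] | clock 19.2 tcp [0.5058 0.3034 0.2109] [-1.7985e+02  1.6000e-01 -8.7370e+01] F [-0.8  0.6 -0.7] open 0.0655
```

View pics/s5.png

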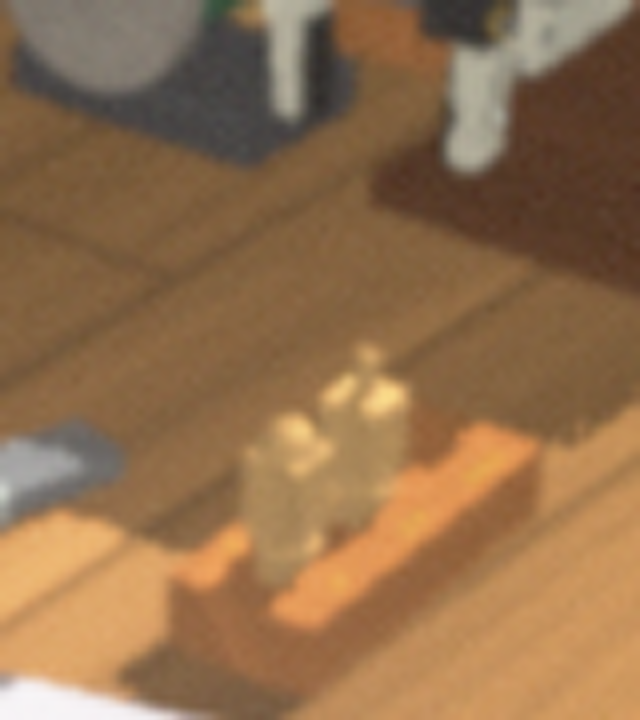

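Both legs stand level in slots 1 and 2 (dome near (290,430), pin near (370,355)). I'll go for the long leg.

```bash
python3 -m pendant '[[0.03,0.003,0,0,0,0,0.6],[0.085,0.009,0,0,0,0,0.8],[0.145,0.015,0,0,0,0,1],[0.205,0.021,0,0,0,0,1],[0.265,0.027,0,0,0,0,1],[0.325,0.033,0,0,0,0,1],[0.385,0.039,0,0,0,0,1],[0.445,0.045,0,0,0,-0.003,1],[0.505,0.05,0,0,0,-0.003,1],[0.565,0.056,0,0,0,-0.003,1],[0.615,0.061,0,0,0,-0.003,1],[0.645,0.064,0,0,0,-0.003,1]]'; python3 go.py .4704 -.358 .21 -87.2
```

```text
clock: 20.7
tool_pos: [0.4687, -0.3469, 0.2073]
orientation: [179.8, 0.1, -87.3]
force: [0.2, 0.9, 0.3]
opening: 0.0874
shift [ 0.0112 -0.0012 -0.0028] rot [ 0.0028  0.0012 -0.0023] | clock 20.7 tcp [ 0.4687 -0.3469  0.2073] [ 1.7984e+02  7.0000e-02 -8.7330e+01] F [0.2 0.9 0.3] open 0.0874
```

```bash
python3 -m pendant '[[0.013,0.0005,0,0,0,0,1],[0.013,0.0005,0,0,0,0,1],[0.013,0.0005,0.05,0,0,0,1],[0.013,0.0005,0.09,0,0,0,1],[0.013,0.0005,0.115,0,0,0,1],[0.013,0.0005,0.128,0,0,0,1],[0.013,0.0005,0.13,0,0,0,1],[0.013,0.0005,0.13,0,0,0,1]]'; python3 go.py .4702 -.358 .078 -87.2
```

```text
clock: 21.7
tool_pos: [0.4718, -0.3575, 0.0801]
orientation: [-179.9, -0.0, -87.2]
force: [-0.0, 0.3, 0.4]
opening: 0.0876
shift [0.0004 0.0016 0.0021] rot [-0.0013 -0.0007  0.0008] | clock 21.7 tcp [ 0.4718 -0.3575  0.0801] [-1.7992e+02 -4.0000e-02 -8.7160e+01] F [-0.   0.3  0.4] open 0.0876
```

```bash
python3 -m pendant '[[0.0004,0.001,0.001,0,0,0,-1],[0.0004,0.001,0.001,0,0,0,-1],[0.0004,0.001,0.001,0,0,0,-1],[0.0004,0.001,0.001,0,0,0,-1],[0.0004,0.001,0.001,0,0,0,-1],[0.0004,0.001,0.001,0,0,0,-1],[0.0004,0.001,0.001,0,0,0,-1],[0.0004,0.001,0.001,0,0,0,-1]]';  python3 go.py .4702 -.358 .078 -87.2
```

```text
clock: 22.7
tool_pos: [0.4705, -0.358, 0.0781]
orientation: [-180.0, -0.0, -87.2]
force: [2.0, 1.1, -1.5]
opening: 0.0281
shift [-0.      0.0003  0.0001] rot [-0.0006 -0.0002  0.0002] | clock 22.7 tcp [ 0.4705 -0.358   0.0781] [-1.7996e+02 -1.0000e-02 -8.7190e+01] F [ 2.   1.1 -1.5] open 0.0281
```

```bash
python3 -m pendant '[[0,0,-0.01,0,0,0,-1],[0,0,-0.03,0,0,0,-1],[0,0,-0.06,0,0,0,-1],[0,0,-0.1,0,0,0,-1],[0,0,-0.14,0,0,0,-1],[0,0,-0.145,0,0,0,-1],[0,0,-0.145,0,0,0,-1]]'; python3 go.py .5955 -.033 .21 -75.5
```

```text
clock: 23.58
tool_pos: [0.4696, -0.3578, 0.2233]
orientation: [-180.0, 0.0, -87.2]
force: [-0.4, -0.5, -1.9]
opening: 0.0278
shift [-0.3182 -0.1416  0.0134] rot [-1.000e-04  3.000e-04 -2.044e-01] | clock 23.575 tcp [ 0.4696 -0.3578  0.2233] [-1.7999e+02  2.0000e-02 -8.7210e+01] F [-0.4 -0.5 -1.9] open 0.0278
```

```bash
python3 -m pendant '[[-0.03,-0.013,0,0,0,-0.02,-1],[-0.08,-0.035,0,0,0,-0.06,-1],[-0.135,-0.06,0,0,0,-0.1,-1],[-0.19,-0.085,0,0,0,-0.14,-1],[-0.245,-0.11,0,0,0,-0.18,-1],[-0.29,-0.13,0,0,0,-0.204,-1],[-0.312,-0.139,0,0,0,-0.204,-1],[-0.318,-0.1416,0,0,0,-0.204,-1],[-0.318,-0.1416,0.01,0,0,-0.204,-1],[-0.318,-0.1416,0.022,0,0,-0.204,-1],[-0.318,-0.1416,0.03,0,0,-0.204,-1],[-0.318,-0.1416,0.03,0,0,-0.204,-1]]'; python3 -m pendant '[[0,0,0,0,0,0,-1]]'; python3 go.py .5955 -.033 .188 -75.5
python3 - <<'E'
from plant import snapshot
import cv2,pickle
from ov import *
s=snapshot("scene"); pickle.dump(s,open("pics/scene6.pkl","wb"))
s=snapshot("top"); pickle.dump(s,open("pics/top6.pkl","wb"))
overlay("pics/top6.pkl",(285,120,100,100,6),[],[],"pics/t6.png")
overlay("pics/scene6.pkl",(300,140,80,100,6),[],[],"pics/s6.png")
E
```

```text
clock: 25.08
tool_pos: [0.5953, -0.0342, 0.1921]
orientation: [179.9, 0.0, -75.6]
force: [0.2, 1.0, -0.8]
opening: 0.0282
clock: 25.2
tool_pos: [0.5961, -0.0337, 0.1934]
orientation: [-180.0, -0.0, -75.5]
force: [0.4, -0.0, -0.6]
opening: 0.0279
shift [-0.0009  0.0004  0.0054] rot [-0.0004 -0.0002 -0.0004] | clock 25.2 tcp [ 0.5961 -0.0337  0.1934] [-1.7998e+02 -1.0000e-02 -7.5520e+01] F [ 0.4 -0.  -0.6] open 0.0279
```

View pics/s6.png

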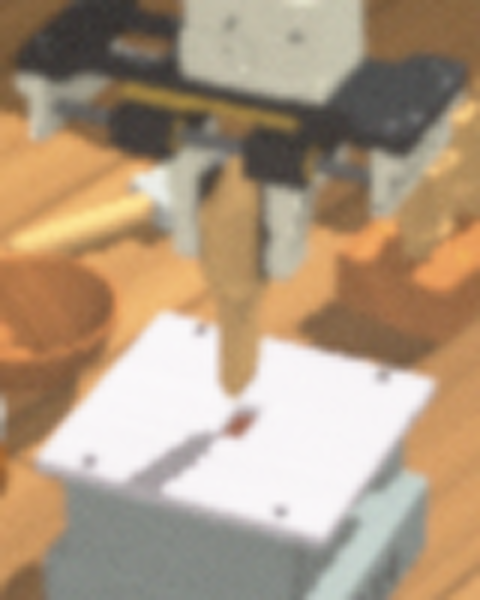

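View pics/t6.png

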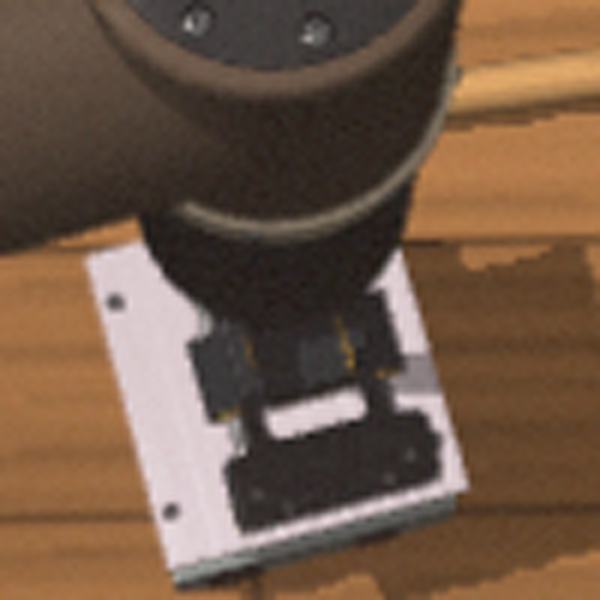

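```bash
python3 - <<'E'
from ov import *
q=[.5961,-.0337,np.radians(14.5)]; zf=.1233
legs=[(q,rect(.006,.013,zf+.056),(0,0,255)),(q,rect(.006,.013,zf+.008),(0,0,255)),(q,rect(.004,.011,zf),(0,0,255))]
qr=[.5955,-.0343,np.radians(14.5)]
overlay("pics/scene6.pkl",(322,172,40,46,16),legs,[(qr,rect(.007,.014,.103),(255,255,0))],"pics/s6b.png")
overlay("pics/scene6.pkl",(322,172,40,46,16),[],[],"pics/s6c.png")
a=cv2.imread("pics/s6b.png")[150:];b=cv2.imread("pics/s6c.png")[150:]
cv2.imwrite("pics/s6d.png",np.hstack([a[:,100:460],b[:,100:460]]))
E
```

```text
(no output)
```

View pics/s6d.png

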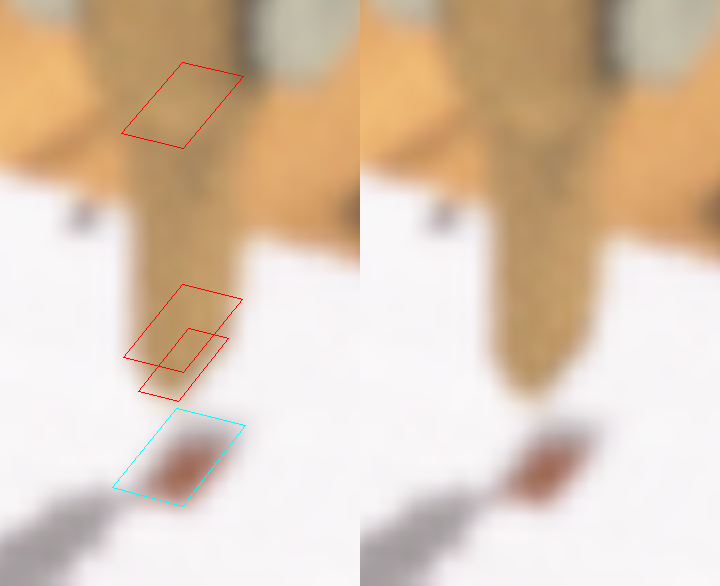

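```bash
python3 -m pendant '[[0,0,0.008,0,0,0,-1],[0,0,0.015,0,0,0,-1],[0,0,0.02,0,0,0,-1],[0,0,0.024,0,0,0,-1],[0,0,0.027,0,0,0,-1],[0,0,0.03,0,0,0,-1],[0,0,0.03,0,0,0,-1]]'; python3 go.py .596 -.0335 .133 -75.5
```

```text
clock: 26.18
tool_pos: [0.5957, -0.0331, 0.163]
orientation: [180.0, 0.0, -75.5]
force: [-1.3, 2.2, 1.0]
opening: 0.0278
shift [ 0.0005 -0.0002  0.03  ] rot [ 0.0002  0.0005 -0.0001] | clock 26.175 tcp [ 0.5957 -0.0331  0.163 ] [ 1.7999e+02  3.0000e-02 -7.5500e+01] F [-1.3  2.2  1. ] open 0.0278
```

```bash
python3 -m pendant '[[-0.0008,0,0.002,0,0,0,-1],[-0.0008,0,0.006,0,0,0,-1],[-0.0008,0,0.01,0,0,0,-1],[-0.0008,0,0.014,0,0,0,-1],[-0.0008,0,0.017,0,0,0,-1],[-0.0008,0,0.018,0,0,0,-1],[-0.0008,0,0.018,0,0,0,-1]]'; python3 go.py .596 -.0335 .133 -75.5
```

```text
clock: 27.05
tool_pos: [0.5956, -0.0327, 0.1448]
orientation: [180.0, 0.0, -75.5]
force: [-1.6, -0.8, -1.6]
opening: 0.0276
shift [ 0.0009 -0.0002  0.0118] rot [ 0.0004  0.0001 -0.0002] | clock 27.05 tcp [ 0.5956 -0.0327  0.1448] [179.98   0.   -75.51] F [-1.6 -0.8 -1.6] open 0.0276
```

```bash
python3 -m pendant '[[0,0,0.002,0,0,0,-1],[0,0,0.004,0,0,0,-1],[0,0,0.006,0,0,0,-1],[0,0,0.007,0,0,0,-1],[0,0,0.007,0,0,0,-1],[0,0,0.007,0,0,0,-1]]'; python3 go.py .596 -.0335 .133 -75.5;python3 -m pendant '[[0,0,0.001,0,0,0,-1],[0,0,0.002,0,0,0,-1],[0,0,0.003,0,0,0,-1],[0,0,0.004,0,0,0,-1],[0,0,0.0045,0,0,0,-1],[0,0,0.0045,0,0,0,-1],[0,0,0.0045,0,0,0,-1]]'; python3 go.py .596 -.0335 .133 -75.5
```

```text
clock: 27.8
tool_pos: [0.5956, -0.0327, 0.138]
orientation: [180.0, 0.0, -75.5]
force: [-3.1, -1.4, -0.6]
opening: 0.0277
shift [ 0.0009 -0.0002  0.005 ] rot [ 0.0003  0.     -0.0001] | clock 27.8 tcp [ 0.5956 -0.0327  0.138 ] [179.99   0.   -75.51] F [-3.1 -1.4 -0.6] open 0.0277
clock: 28.68
tool_pos: [0.5957, -0.0327, 0.1338]
orientation: [180.0, -0.0, -75.5]
force: [-5.4, -0.6, 5.3]
opening: 0.028
shift [ 0.0008 -0.0001  0.0008] rot [ 0.0001 -0.0001 -0.0001] | clock 28.675 tcp [ 0.5957 -0.0327  0.1338] [ 1.7999e+02 -1.0000e-02 -7.5500e+01] F [-5.4 -0.6  5.3] open 0.028
```

```bash
python3 -m pendant '[[0,0.0005,0,0,0,0,-1],[0,0.001,0,0,0,0,-1],[0,0.001,0.0003,0,0,0,-1],[0,0.001,0.0003,0,0,0,-1],[0,0.001,0.0003,0,0,0,-1]]'; python3 go.py .596 -.0335 .133 -75.5
python3 - <<'E'
from plant import snapshot,ctrl
import pickle
from ov import *
s=snapshot("scene"); pickle.dump(s,open("pics/scene7.pkl","wb"))
overlay("pics/scene7.pkl",(300,140,80,100,6),[],[],"pics/s7.png")
s=snapshot("scene"); print(ctrl.get_obs()["force"]); s=snapshot("top"); print(ctrl.get_obs()["force"]); cv2.imwrite("pics/t7.png",s["image"])
cv2.imwrite("pics/s7f.png",load("pics/scene7.pkl")["image"])
E
```

```text
clock: 29.3
tool_pos: [0.5955, -0.0327, 0.1335]
orientation: [-179.9, -0.0, -75.5]
force: [-0.9, -1.0, 3.4]
opening: 0.028
shift [ 0.0009 -0.0003  0.0005] rot [-0.0013 -0.0001  0.0001] | clock 29.3 tcp [ 0.5955 -0.0327  0.1335] [-1.7992e+02 -1.0000e-02 -7.5490e+01] F [-0.9 -1.   3.4] open 0.028
[-0.51081713  0.73588909  3.82650814]
[0.27610973 0.74492015 4.29539399]
```

View pics/s7.png

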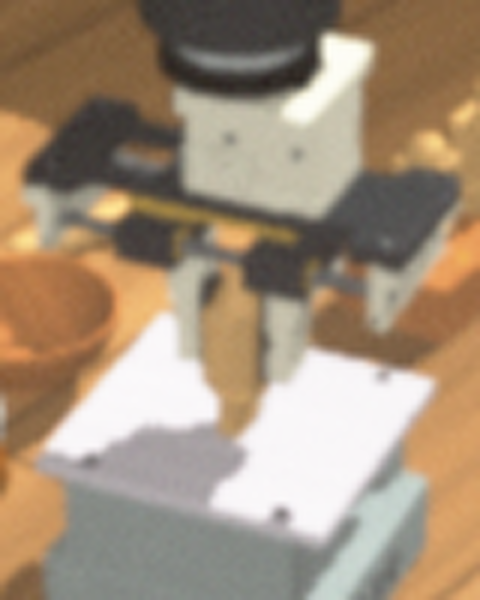

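View pics/s7f.png

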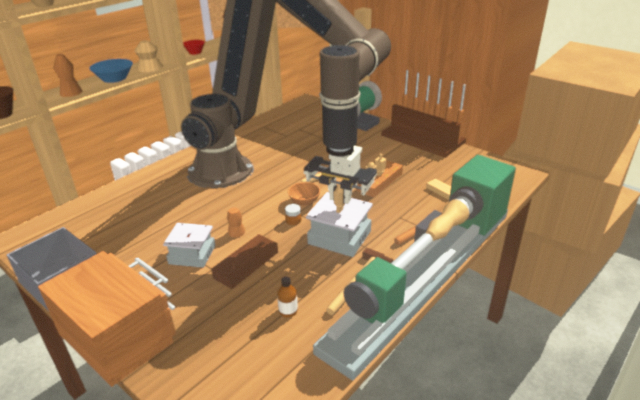

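```bash
python3 -m pendant '[[0,0,0.0003,0,0,0,-1],[0,0,0.0003,0,0,0,-1],[0,0,0.0003,0,0,0,-1],[0,0,0.0003,0,0,0,-1],[0,0,0.0003,0,0,0,-1],[0,0,0.0003,0,0,0,-1],[0,0,0.0003,0,0,0,-1],[0,0,0.0003,0,0,0,-1]]'; python3 - <<'E'
from plant import ctrl
o=ctrl.get_obs(); print(o["tool_pos"],o["force"],o["opening"],o["clock"]); print(ctrl.close_job())
E
```

```text
clock: 30.45
tool_pos: [0.5949, -0.0329, 0.133]
orientation: [-180.0, -0.0, -75.5]
force: [2.8, 1.0, 3.9]
opening: 0.0282
[ 0.59485693 -0.0328702   0.13300206] [2.81376064 0.95930569 3.91234211] 0.028180488117242462 30.45
the job is handed in; nothing more can be done
None
```

I finished all three steps in the order asked and handed the job in at 30.5 s.

- **Dome leg:** it is in rack slot 1. It bottomed at the expected height with about 5 N, and I released it. The next picture shows it upright.
- **Pin leg:** it is in rack slot 2, also bottomed at the expected height with about 5 N, and released. The picture shows both legs standing upright in the rack.
- **Long cone leg:** it is gripped with its tongue upright through the larger sander's window.
  - **By position:** the tool height puts the foot 40 mm below the window, so the pad is down about 7 mm, half-way.
  - **By force:** the upward push was about 4 N. Adding roughly 1 N for the leg's weight gives the expected 5 N.
  - **Steadiness:** height and vertical force held steady over the last second, with the grip still closed on the 28 mm shank.

**Readings that disagreed:**
- The two cameras differed by 2–3 mm on where things were, and the first insertion showed about 1.5 mm of error sideways. I corrected it from the contact forces.
- In the window, a sideways force of about 5 N was eased to under 1 N by a 1 mm shift. The last reading showed a mild 2.8 N the other way.

The pad's travel is inferred from tool height and force, since the pad itself was hidden from the cameras. I did not measure the other things on the bench again, but nothing looked moved in the final picture.

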